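# Clip the relay module onto the mounting rail

### The arm

A 6-joint arm with a two-finger parallel gripper is mounted at the origin on the work surface. World frame = base frame: x ahead of the robot, y to its left, z up, the work surface at z = 0. Lengths are in m, angles in rad, forces in N, time in s.
With the tool pointing down it reaches from about 0.225 to 0.725 m from the base axis. Payload 3.1 kg.
Tool frame: the origin (TCP) lies on the centre line of the jaws, within the pads' length; the fingertips stand 11 mm ahead of it and the grasp point (between the pads) lies 8 mm behind it; z points along the fingers, y is the direction in which the jaws open and shut (so a half turn about z gives the same grasp; the last joint's range is limited). The gripper opens to 85 mm and grips with 20 to 120 N. Pads are 22 mm wide; open, the fingers measure 114 mm over their backs; the gripper's body (76 mm by 85 mm) begins 54 mm behind the grasp point. The pads swing forward as they close: fully open they stand 13 mm farther back than shut.
Start: joints at [1.201, 0.048, 0.099, 1.622, 0, 1.443], TCP at [0.126, 0.51, 0.242] pointing down, gripper open.
Joint ranges: [-2.91, 2.91], [-0.99, 1.94], [-1.21, 1.42], [-2.12, 2.29], [-1.49, 1.47], [-3.14, 3.14]. Speed limits (rad/s): [2.79, 2.79, 3.14, 3.14, 3.14, 3.14].

### API

Orientations are given as [roll, pitch, yaw] about the fixed x, y, z axes, in that order (R = Rz(yaw) Ry(pitch) Rx(roll)).
In Python, from workcell import robot gives the robot as it stands. The module is installed in compiled form; this text tells all that it offers.
- The arm moves only by the shell command python3 -m handwheel 'ROWS'. ROWS is text: rows parted by semicolons, each of 7 numbers parted by spaces: the opening in per cent of the stroke, from 0 (shut) to 100 (fully open), then the shift along the tool's x, y, z in mm, then the turn, a rotation vector about the tool's x, y, z in degrees. A call has 1 to 10 rows; each row is the pose to reach, as a shift and turn from the pose measured when the call began, along the tool's axes at that moment; what a row does not reach only later rows make up. A row lasts 1/12 s, in which the tool goes at most 41.7 mm and 7.16 degrees, less where a joint would pass 70% of its speed; a pose out of reach is approached as far as the arm can. A call with a gripper value outside its range is refused whole. The fingers move at their own pace and stop on an object; the grip force is fixed at half the most. Time passes only in rows, so rows that repeat a pose let the fingers close. It gives the time, the measured TCP pose, the force and the opening at its end, in the units of the state.
- robot.sense(): the state, without advancing time (a new reading comes with each control period).
- robot.snapshot(name): name is "scene" or "side" or "wrist"; returns a dict with "img" (480x640x3 uint8, red, green, blue), "vertical_fov" (degrees; the focal length in pixels is half the picture's height over the tangent of half this angle, whatever the lens; pixels are square), "cx", "cy" (the principal point, pixels), "position" and "rotation" of the camera in the world; the wrist camera has in their place "hand_eye" (4x4, takes a point from camera to tool coordinates, whose origin is the TCP and whose axes are the flange's). Camera axes: x right, y up, looking along -z (the intrinsics and any distortion apply to the point x, -y, -z); pixel columns grow to the right and rows downward; lengths in m; the calibration is good to about 2 mm. A picture is of the moment at which its call begins: read the wrist's pose just before it. There is no depth.
- robot.job_done(): hands the job in, once; it reports no verdict.
Trained networks look in the newest picture that a camera, given by its name, has taken for a name from the list of things; names that differ only in an ending like _2 or _b are one class to them, and where a whole thing is asked for, a point or a joint stands for the part that bears it (a point fixed in the world has none). Each returns a list of dicts, best first, with "score" (0 to 1); they miss things now and then, are a little off and sometimes report something else, mostly with a low value. They report only what shows in the picture. A call takes as long as a camera call.
- robot.recognise(camera, target): "box" ([centre column, centre row, width, height] in pixels, round what is visible of it).
- robot.cut_out(camera, target): "pixels" (480x640 bool, what is visible of it) and "box" ([centre column, centre row, width, height] in pixels, round what is visible of it).
The state is a dict: "clock": time; "qpos": joint angles; "qd": joint speeds; "effort": joint torques, N m; "position": TCP position; "tool_rot": TCP orientation; "contact_force": force on the tool from outside, world axes, zero at the start; "moment": the same for the moment, N m; "finger_gap": finger opening in m.
Only numpy, scipy, OpenCV 4.12 (cv2) and the standard library are available. Lean on these libraries where they do the work, as an engineer would, in place of code of your own. Each camera call takes 0.05 s, during which the arm holds its last target.

### The job

Fit the relay module, the one carrying a single block-shaped relay, onto the free stretch of the mounting rail, about midway between the two blocks already mounted there. Hook its lip under the rail's near edge (the long edge towards the robot) with the foot end still raised, then tilt it down until the foot clip snaps under the far edge, and let go so that it sits flat on the rail.

Things in the scene. Friction and masses are not known exactly. Their poses are not given: they have to be found in the camera images.
- relay_grip (a point): Centre of the white block relay on the relay module: grip here. Relay 50 x 36 x 46 mm (x, y, z), on a grey housing 104 x 44 x 26 mm whose flat underside (seat) is 52 mm below. Axes: z up, -x hook end, +x foot end. Legs at both ends reach 26 mm below the seat; it starts standing on them. 0.2 to 0.35 kg. Similar modules with two round cans or a low screw strip are not wanted.
- relay_lip (a point): Tip of the module's hook lip, 31 mm to -x and 74 mm below the relay centre; axes as there. The hook leg hangs below the seat with its inner face at x = -40.5 mm, outer -49; from its foot the lip, 8 mm thick, runs inwards to this tip, leaving a mouth 18 mm high under the seat for the rail's edge.
- foot_clip (a joint): Sprung clip inside the foot leg (leg x = 46 to 52 mm). 0 = out, at rest or snapped home; grows to 0.011 m as its nose is pushed to the foot. The nose reaches in to x = 31.7 mm, its top 4.5 mm below the seat; its slope runs down and outwards to 20 mm below. Pressed down on the rail's far edge (5 to 15 N) it gives about 6 mm and springs back beneath by itself.
- rail_gap (a point): Middle of the free 130 mm of the fixed rail, on its top, mid-width, 53 mm above the bench. y along the rail, -x to its near edge, z up. Edges at x = -37.5 and 37.5 mm: flanges 3 mm thick, 15.5 mm overhang, 30 mm free beneath. Mounted blocks either side rise 26 mm. Seated, the relay centre is 52 mm above this point, axes parallel, 3 mm play in x. Hook on with the foot end raised 20 to 30 degrees.

How it is judged:
On the way:
1. the lip is hooked under the rail's near edge while the foot end is still raised (module tilted more than 6 degrees) (x of relay_lip in the frame of rail_gap between -0.0365 and -0.012 m and y of relay_lip in the frame of rail_gap between -0.04 and 0.04 m and z of relay_lip in the frame of rail_gap between -0.045 and -0.006 m and angle between the z axis of relay_grip and the z axis of rail_gap, either way round above 0.105 rad), for 0.1 s.
At the end, for the whole second after the job is handed in: The relay module sits flat on the rail (4 degrees; relay centre 47 to 57 mm above its top), lip under the near edge, square within 10 degrees, within 8 mm of its seated place across the rail and 20 mm of mid-gap along it, foot clip sprung back (under 3 mm), and stays so (x of relay_grip in the frame of rail_gap between -0.008 and 0.008 m and y of relay_grip in the frame of rail_gap between -0.02 and 0.02 m and z of relay_grip in the frame of rail_gap between 0.047 and 0.057 m and z of relay_lip in the frame of rail_gap between -0.028 and -0.016 m and x of relay_lip in the frame of rail_gap between -0.041 and -0.021 m and angle between the z axis of relay_grip and the z axis of rail_gap, either way round below 0.07 rad and angle between the x axis of relay_grip and the x axis of rail_gap, either way round below 0.18 rad and value of joint foot_clip below 0.003 m); the robot touches nothing.
It also fails if it takes over 42 s, if anything falls off the work surface, if the arm or the gripper's body presses on something with over 40 N, if the wrist force passes 120 N, or if a joint passes its speed limit or range.

## Working session

There is one attempt and no reset: what is moved stays moved. The work goes in short steps, Python scripts to look and compute and a shell command to move; the robot and the scene stay as the last step left them, time stands still between calls to the robot, and variables do not carry over. Pictures are saved under pics/ and viewed, and the job is handed in when it is done.

```bash
mkdir -p pics; cat > h.py <<'E'
import numpy as np, cv2
from workcell import robot
from scipy.spatial.transform import Rotation as Rn
def snap(n,f):
    s=robot.sense(); d=robot.snapshot(n)
    cv2.imwrite('pics/'+f,cv2.cvtColor(d['img'],cv2.COLOR_RGB2BGR)); return s,d
E
python3 - <<'E'
from h import *
s=robot.sense(); print(s)
for n in ['scene','side','wrist']:
    s,d=snap(n,n+'1.png')
    print(n,{k:v for k,v in d.items() if k!='img'})
    for t in ['relay_grip','rail_gap','foot_clip']:
        try:
            for r in robot.recognise(n,t)[:4]: print(t,r)
        except Exception as e: print(t,e)
print(robot.sense()['clock'])
E
```

```text
{'clock': 0.0, 'qpos': array([ 1.20124111e+00,  4.87345349e-02,  9.75883870e-02,  1.62198424e+00,
       -8.45331771e-06,  1.44299372e+00]), 'qd': array([-0.00114238, -0.00096528, -0.00034026,  0.00110321, -0.00053176,
        0.00046154]), 'effort': array([ 7.42073462e-04, -3.38779843e+01,  3.20017576e+01,  2.00785504e-02,
       -3.29753811e-05, -4.05671528e-06]), 'position': array([0.1254918 , 0.50918237, 0.24112082]), 'tool_rot': array([-3.13927655e+00, -2.89103097e-04,  2.89983971e+00]), 'contact_force': array([-0.18003874,  0.13798561, -0.26862718]), 'moment': array([-0.01995737,  0.04159322,  0.0354879 ]), 'finger_gap': 0.08537588018515573}
scene {'vertical_fov': 44.39714854680774, 'cx': 332.12100859885385, 'cy': 237.74114333740906, 'position': array([1.08430605, 0.37954907, 0.74002034]), 'rotation': array([0.85114792, 0.01357853, 2.2357562 ])}
relay_grip {'box': [273.6, 205.1, 54.9, 63.8], 'score': 0.61}
rail_gap {'box': [436.0, 351.2, 255.6, 158.2], 'score': 0.6}
foot_clip {'box': [255.4, 226.6, 11.5, 3.6], 'score': 0.49}
side {'vertical_fov': 52.855543055975446, 'cx': 319.12298468903776, 'cy': 241.6203393888026, 'position': array([ 0.45833977, -0.7183803 ,  0.7814257 ]), 'rotation': array([ 0.72204556, -0.00347687, -0.07231052])}
relay_grip {'box': [298.4, 332.9, 71.1, 52.1], 'score': 0.86}
rail_gap {'box': [329.5, 188.7, 122.4, 128.2], 'score': 0.57}
foot_clip {'box': [329.8, 346.6, 5.5, 10.1], 'score': 0.48}
wrist {'vertical_fov': 59.84489284851666, 'cx': 320.1566250071014, 'cy': 236.35001315667137, 'hand_eye': array([[-3.28900296e-04,  9.57057323e-01,  2.89898555e-01,
         7.44637170e-02],
       [ 9.99999729e-01,  1.23831743e-04,  7.25723282e-04,
        -9.46733599e-04],
       [ 6.58660138e-04,  2.89898715e-01, -9.57057104e-01,
        -1.30733266e-01],
       [ 0.00000000e+00,  0.00000000e+00,  0.00000000e+00,
         1.00000000e+00]])}
0.6
```

View pics/scene1.png

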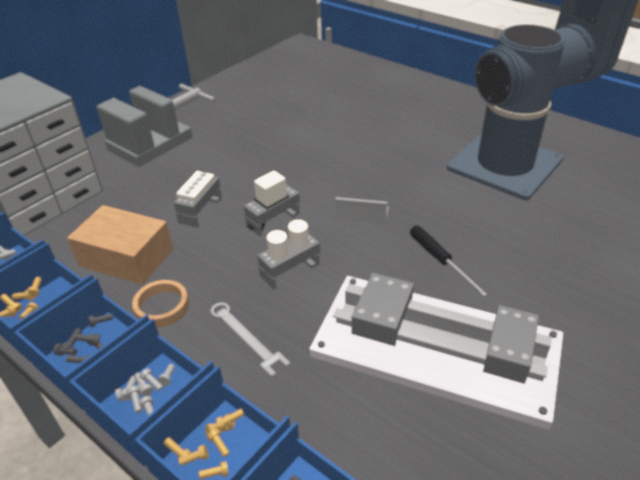

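View pics/side1.png

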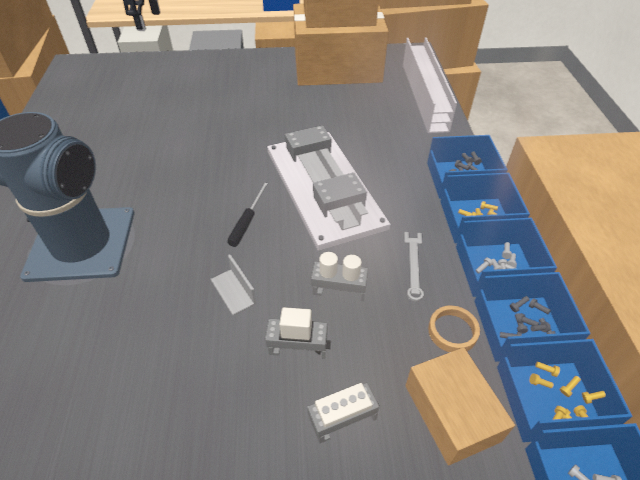

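View pics/wrist1.png

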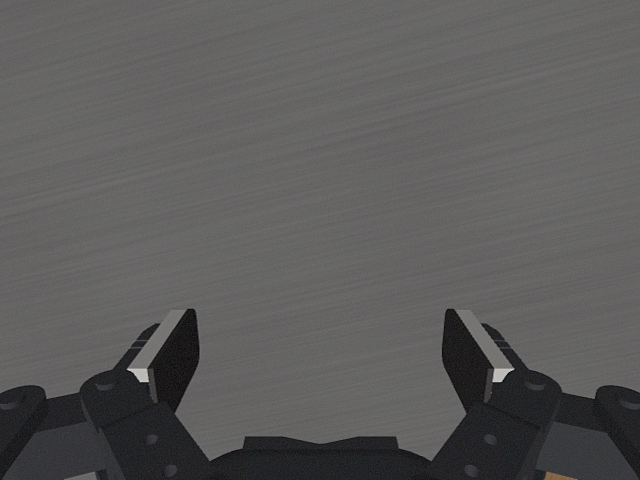

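```bash
cat >> h.py <<'E'
def cam(d,s=None):
    f=240/np.tan(np.radians(d['vertical_fov'])/2)
    if 'hand_eye' in d:
        H=d['hand_eye'];R0=Rn.from_euler('xyz',s['tool_rot']).as_matrix()
        R=R0@H[:3,:3];p=R0@H[:3,3]+s['position']
    else: R=Rn.from_euler('xyz',d['rotation']).as_matrix();p=d['position']
    return f,d['cx'],d['cy'],R,np.array(p)
def ray(c,u,v):
    f,cx,cy,R,p=c
    r=R@np.array([(u-cx)/f,-(v-cy)/f,-1]); return p,r/np.linalg.norm(r)
def onz(c,u,v,z):
    p,r=ray(c,u,v); return p+r*(z-p[2])/r[2]
def proj(c,X):
    f,cx,cy,R,p=c
    q=R.T@(np.asarray(X,float).reshape(-1,3)-p).T
    return np.stack([cx+f*q[0]/-q[2],cy-f*q[1]/-q[2]],1)
def tri(rs):
    A=np.zeros((3,3));b=np.zeros(3)
    for p,r in rs:
        M=np.eye(3)-np.outer(r,r);A+=M;b+=M@p
    return np.linalg.solve(A,b)
E
python3 - <<'E'
from h import *
rs=[]
for n in ['scene','side']:
    s,d=snap(n,n+'2.png'); c=cam(d)
    m=robot.cut_out(n,'relay_grip')
    for r in m[:2]:
        print(n,r['score'],r['box'],r['pixels'].sum())
    img=d['img'].astype(int); 
    k=m[0]['pixels']; k=cv2.dilate(k.astype(np.uint8),np.ones((5,5)))>0
    w=k&(img.min(2)>130)
    ys,xs=np.nonzero(w); print('white',w.sum(),xs.mean(),ys.mean(),xs.min(),xs.max(),ys.min(),ys.max())
    print(onz(c,xs.mean(),ys.mean(),0.078)); rs.append(ray(c,xs.mean(),ys.mean()))
    b=m[0]['box']; x0,y0=int(b[0]-70),int(b[1]-55)
    cv2.imwrite(f'pics/{n}_relay.png',cv2.resize(cv2.cvtColor(d['img'],cv2.COLOR_RGB2BGR)[y0:y0+110,x0:x0+140],None,fx=5,fy=5,interpolation=cv2.INTER_CUBIC)); print(x0,y0)
    x0,y0={'scene':(300,260),'side':(255,115)}[n]
    W,H={'scene':(270,160),'side':(140,130)}[n]; 
    cv2.imwrite(f'pics/{n}_rail.png',cv2.resize(cv2.cvtColor(d['img'],cv2.COLOR_RGB2BGR)[y0:y0+H,x0:x0+W],None,fx=2.9 if n=='scene' else 4.5,fy=2.9 if n=='scene' else 4.5,interpolation=cv2.INTER_CUBIC))
print(tri(rs))
E
```

```text
scene 0.62 [271.8, 204.9, 59.0, 64.9] 2119
white 1025 269.849756097561 189.83219512195123 245 296 170 213
[ 0.45851849 -0.27191241  0.078     ]
201 149
side 0.67 [297.8, 332.1, 67.5, 50.5] 2183
white 1570 295.14649681528664 326.67452229299363 265 326 307 352
[ 0.45159304 -0.28780156  0.078     ]
227 277
[ 0.45069235 -0.28137342  0.06856915]
```

View pics/scene_relay.png

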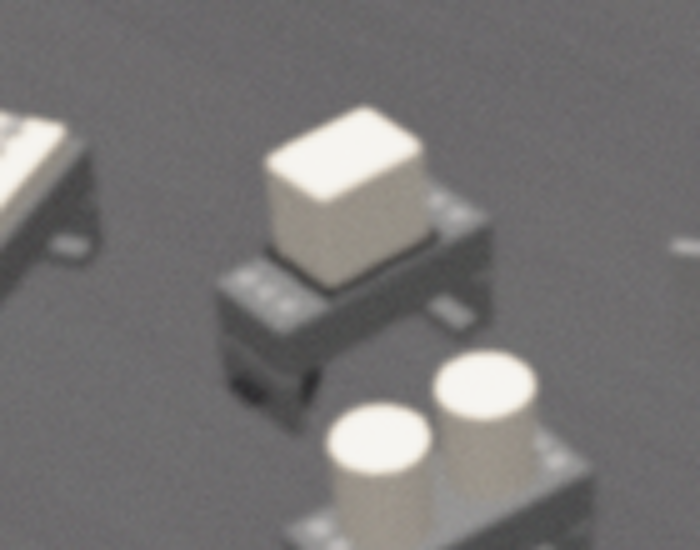

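View pics/side_relay.png

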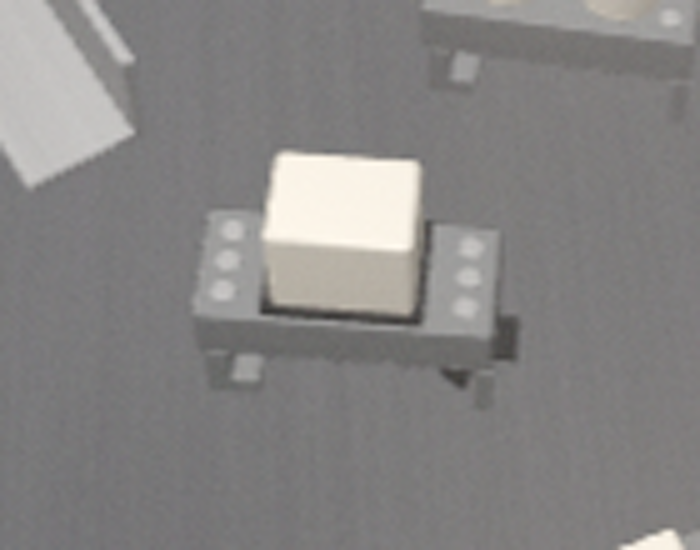

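View pics/scene_rail.png

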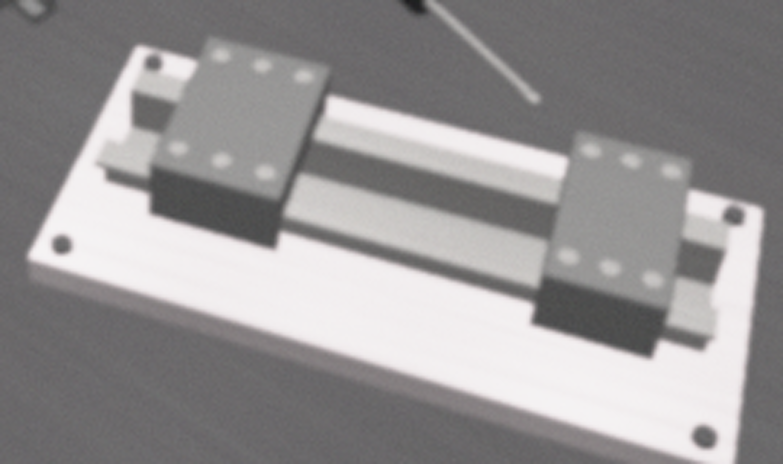

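View pics/side_rail.png

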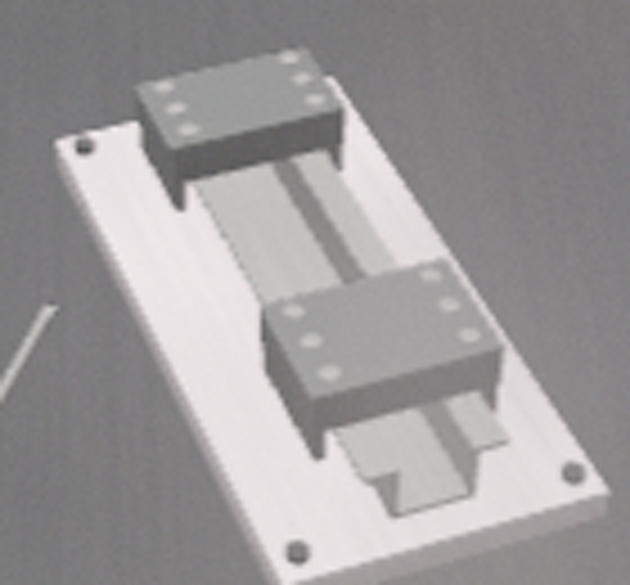

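```bash
cat > m.py <<'E'
from h import *
from scipy.optimize import least_squares
C={}
for n in ['scene','side']:
    d=robot.snapshot(n); C[n]=cam(d)
P={'scene':[(266,160),(365,107),(425,147),(322,199)],'side':[(279,152),(421,159),(418,248),(264,240)]}
O={'scene':(201,149),'side':(227,277)}
# model corners order: scene: left(+x?),...
out={}
for n in P:
    q=np.array([onz(C[n],(u+.0)/5+O[n][0],v/5+O[n][1],0.101) for u,v in P[n]])
    print(n,q[:,:2].round(4).tolist(),'ctr',q.mean(0),'lens',[np.linalg.norm(q[i]-q[i-1]).round(4) for i in range(4)])
    e=[q[i]-q[i-1] for i in range(4)]; print('ang',[np.degrees(np.arctan2(v[1],v[0])).round(1) for v in e])
S={'scene':2.9,'side':4.5};O={'scene':(300,260),'side':(255,115)}
L={'scene':{'A top':[(330,68),(278,207),.079],'B top':[(577,133),(540,275),.079],'near':[(330,110),(570,180),.053],'far':[(290,218),(535,290),.053]},
'side':{'A top':[(262,307),(440,260),.079],'B top':[(180,150),(343,107),.079],'near':[(198,183),(262,303),.053],'far':[(325,155),(398,270),.053]}}
for n in L:
    for k,(a,b,z) in L[n].items():
        q=[onz(C[n],u/S[n]+O[n][0],v/S[n]+O[n][1],z)[:2] for u,v in (a,b)]
        e=q[1]-q[0]; print(n,k,np.round(q,4).tolist(),np.degrees(np.arctan2(e[1],e[0])).round(1),np.linalg.norm(e).round(3))
E
python3 m.py
```

```text
scene [[0.4775, -0.2912], [0.4298, -0.285], [0.4357, -0.2495], [0.4828, -0.2579]] ctr [ 0.45647859 -0.27091036  0.101     ] lens [np.float64(0.0337), np.float64(0.0481), np.float64(0.036), np.float64(0.0479)]
ang [np.float64(-99.0), np.float64(172.6), np.float64(80.7), np.float64(-10.2)]
side [[0.4326, -0.2632], [0.48, -0.2693], [0.4769, -0.3035], [0.427, -0.297]] ctr [ 0.45411969 -0.28323611  0.101     ] lens [np.float64(0.0343), np.float64(0.0477), np.float64(0.0344), np.float64(0.0503)]
ang [np.float64(80.5), np.float64(-7.4), np.float64(-95.1), np.float64(172.6)]
scene A top [[0.5043, 0.0756], [0.6018, 0.1065]] 17.6 0.102
scene B top [[0.4669, 0.2018], [0.5607, 0.2286]] 15.9 0.098
scene near [[0.5087, 0.0807], [0.475, 0.2067]] 105.0 0.13
scene far [[0.5851, 0.1046], [0.5499, 0.2249]] 106.3 0.125
side A top [[0.5049, 0.0677], [0.5946, 0.0962]] 17.6 0.094
side B top [[0.4702, 0.1919], [0.5579, 0.2226]] 19.3 0.093
side near [[0.4791, 0.1969], [0.5068, 0.0998]] -74.1 0.101
side far [[0.5482, 0.216], [0.5774, 0.1201]] -73.0 0.1
```

```bash
cat >> h.py <<'E'
def Rtool(yaw,tilt=0):
    # module yaw (deg), foot raised by tilt deg; tool y = module -x?; nominal tool down with yaw_t=module yaw+90
    Rm=Rn.from_euler('z',yaw,degrees=True)*Rn.from_euler('y',-tilt,degrees=True)
    return Rm*Rn.from_euler('xyz',[180,0,90],degrees=True)
def go(p,R,s=None):
    s=s or robot.sense()
    R0=Rn.from_euler('xyz',s['tool_rot'])
    print('shift mm',(R0.inv().apply(np.asarray(p)-s['position'])*1000).round(1),'rotvec deg',np.degrees((R0.inv()*R).as_rotvec()).round(1),'t',round(s['clock'],2))
E
python3 -c "
from h import *
go([.455,-.277,.27],Rtool(-8.5))"
```

```text
shift mm [-508.1 -685.   -27.7] rotvec deg [ 0.  -0.  84.6] t 0.9
```

```bash
python3 -m handwheel '100 -508 -685 -28 0 0 84.6; 100 -508 -685 -28 0 0 84.6;100 -508 -685 -28 0 0 84.6;100 -508 -685 -28 0 0 84.6;100 -508 -685 -28 0 0 84.6;100 -508 -685 -28 0 0 84.6;100 -508 -685 -28 0 0 84.6;100 -508 -685 -28 0 0 84.6;100 -508 -685 -28 0 0 84.6;100 -508 -685 -28 0 0 84.6'
python3 -c "
from h import *
go([.455,-.277,.27],Rtool(-8.5))"
```

```text
clock: 1.73
position: [0.2867, 0.1238, 0.2564]
tool_rot: [3.14, -0.0, 1.644]
contact_force: [1.3, -0.5, 0.1]
finger_gap: 0.0855
shift mm [-412.1  138.4  -13.4] rotvec deg [ 0.1 -0.  12.7] t 1.73
```

```bash
python3 -m handwheel '100 -412 138 -13 0 0 12.7; 100 -412 138 -13 0 0 12.7;100 -412 138 -13 0 0 12.7;100 -412 138 -13 0 0 12.7;100 -412 138 -13 0 0 12.7;100 -412 138 -13 0 0 12.7;100 -412 138 -13 0 0 12.7;100 -412 138 -13 0 0 12.7;100 -412 138 -13 0 0 12.7;100 -412 138 -13 0 0 12.7'
python3 -m handwheel '100 -40 10 0 0 0 0;100 -40 10 0 0 0 0;100 -40 10 0 0 0 0'
python3 - <<'E'
from h import *
go([.455,-.277,.27],Rtool(-8.5))
s,d=snap('wrist','wrist2.png'); c=cam(d,s); print(s['position'],s['tool_rot'])
for r in robot.recognise('wrist','relay_grip')[:3]: print(r)
E
```

```text
clock: 2.57
position: [0.4473, -0.261, 0.269]
tool_rot: [3.139, -0.001, 1.422]
contact_force: [1.5, 0.8, 0.7]
finger_gap: 0.0855
clock: 2.82
position: [0.4509, -0.3041, 0.2674]
tool_rot: [3.141, -0.002, 1.418]
contact_force: [0.0, 0.9, 0.9]
finger_gap: 0.0854
shift mm [27.4 -0.1 -2.6] rotvec deg [ 0.  -0.1 -0.2] t 2.82
[ 0.45093393 -0.30406501  0.26736228] [ 3.14149775e+00 -2.15578094e-03  1.41846852e+00]
{'box': [318.1, 174.0, 127.4, 63.8], 'score': 0.58}
```

View pics/wrist2.png

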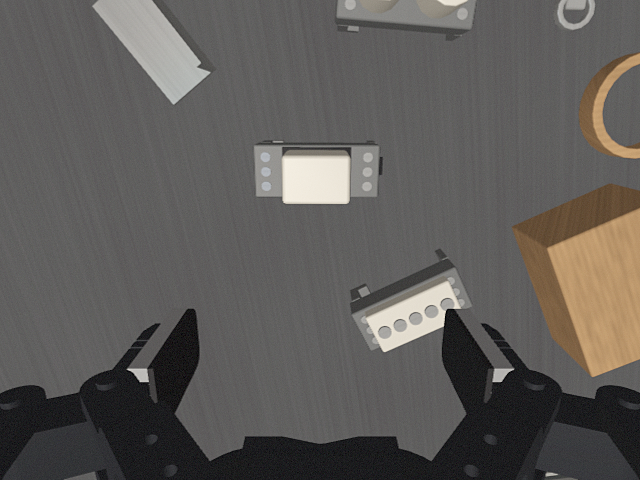

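```bash
python3 - <<'E'
from h import *
s=robot.sense();d=robot.snapshot('wrist'); c=cam(d,s)
for z,P in ((.101,[(281,152),(350,151),(351,204),(283,204)]),(.052,[(254,145),(379,146),(378,196),(255,195)])):
    q=np.array([onz(c,u,v,z) for u,v in P])
    print(q.mean(0),[np.linalg.norm(q[i]-q[i-1]).round(4) for i in range(4)],[np.degrees(np.arctan2(*(q[i]-q[i-1])[[1,0]])).round(1) for i in range(4)])
E
```

```text
[ 0.45175581 -0.275177    0.101     ] [np.float64(0.0374), np.float64(0.0487), np.float64(0.0382), np.float64(0.0497)] [np.float64(82.1), np.float64(-7.8), np.float64(-96.3), np.float64(171.4)]
[ 0.45136753 -0.27670491  0.052     ] [np.float64(0.0414), np.float64(0.1022), np.float64(0.0415), np.float64(0.1041)] [np.float64(80.0), np.float64(-9.0), np.float64(-97.4), np.float64(170.9)]
```

```bash
python3 -c "
from h import *
go([.4516,-.276,.072],Rtool(-8.5))"
```

```text
shift mm [ 24.6  -3.7 197.3] rotvec deg [ 0.1 -0.1  0. ] t 2.97
```

```bash
python3 -m handwheel '100 25 -4 30 0 0 0;100 25 -4 70 0 0 0;100 25 -4 110 0 0 0;100 25 -4 145 0 0 0;100 25 -4 170 0 0 0;100 25 -4 187 0 0 0;100 25 -4 197 0 0 0;100 25 -4 197 0 0 0;100 25 -4 197 0 0 0'
python3 -c "
from h import *
go([.4516,-.276,.072],Rtool(-8.5))"
```

```text
clock: 3.72
position: [0.4517, -0.2749, 0.0732]
tool_rot: [3.138, -0.001, 1.424]
contact_force: [0.3, 0.8, 0.2]
finger_gap: 0.0853
shift mm [-1.1  0.1  1.2] rotvec deg [ 0.2 -0.1  0.1] t 3.72
```

```bash
python3 -m handwheel '0 -1 0 1 0 0 0;0 -1 0 1 0 0 0;0 -1 0 1 0 0 0;0 -1 0 1 0 0 0;0 -1 0 1 0 0 0;0 -1 0 1 0 0 0;0 -1 0 1 0 0 0;0 -1 0 1 0 0 0'
python3 - <<'E'
from h import *
s,d=snap('side','side3.png'); print(s['finger_gap'],s['contact_force'])
cv2.imwrite('pics/side3c.png',cv2.resize(cv2.cvtColor(d['img'],cv2.COLOR_RGB2BGR)[230:400,200:400],None,fx=3,fy=3))
E
```

```text
clock: 4.38
position: [0.4527, -0.2768, 0.0743]
tool_rot: [3.135, 0.001, 1.424]
contact_force: [0.5, 1.1, 5.1]
finger_gap: 0.0491
0.049097732549412895 [0.54907517 1.06501342 5.07911561]
```

View pics/side3c.png

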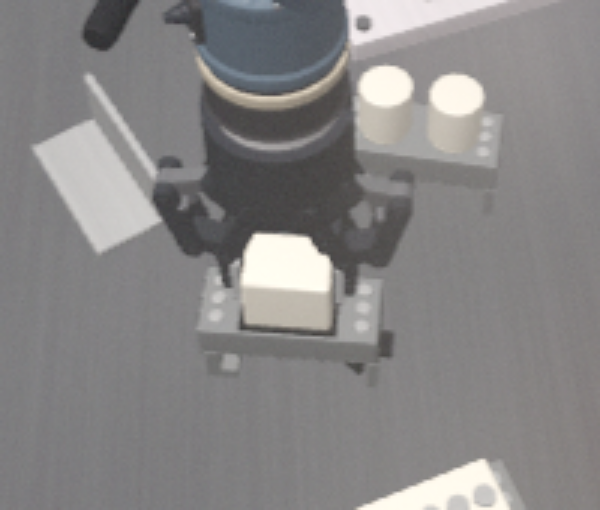

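```bash
python3 -m handwheel '0 0 0 -30 0 0 0;0 0 0 -70 0 0 0;0 0 0 -110 0 0 0;0 0 0 -150 0 0 0;0 0 0 -190 0 0 0; 0 0 0 -205 0 0 0'
python3 -c "
from h import *
print(robot.sense()['finger_gap'],robot.sense()['contact_force'])
go([.557,.064,.3],Rtool(16.5))"
```

```text
clock: 4.93
position: [0.4526, -0.2775, 0.2855]
tool_rot: [3.128, 0.005, 1.424]
contact_force: [1.3, -0.9, -2.2]
finger_gap: 0.0492
0.04924634066812631 [ 1.25470765 -0.89864617 -2.16112493]
shift mm [353.   53.4 -15.6] rotvec deg [  0.7   0.5 -24.9] t 4.93
```

```bash
python3 -m handwheel '0 353 53 -15 0 0 -25;0 353 53 -15 0 0 -25;0 353 53 -15 0 0 -25;0 353 53 -15 0 0 -25;0 353 53 -15 0 0 -25;0 353 53 -15 0 0 -25;0 353 53 -15 0 0 -25;0 353 53 -15 0 0 -25;0 353 53 -15 0 0 -25;0 353 53 -15 0 0 -25'
python3 -m handwheel '0 0 0 0 0 0 0;0 0 0 0 0 0 0'
python3 - <<'E'
from h import *
s,d=snap('wrist','wrist4.png'); print(s['position'],s['tool_rot'],s['clock'],s['contact_force'])
s,d=snap('side','side4.png')
E
```

```text
clock: 5.77
position: [0.5571, 0.0691, 0.298]
tool_rot: [3.132, 0.007, 1.866]
contact_force: [0.1, -0.2, -3.2]
finger_gap: 0.0492
clock: 5.93
position: [0.5568, 0.0695, 0.2967]
tool_rot: [3.134, 0.006, 1.867]
contact_force: [-0.7, -0.6, -2.9]
finger_gap: 0.0493
[0.55675683 0.0694853  0.29668773] [3.13445426 0.00610194 1.86711046] 5.9333 [-0.69350827 -0.62380359 -2.93884744]
```

View pics/wrist4.png

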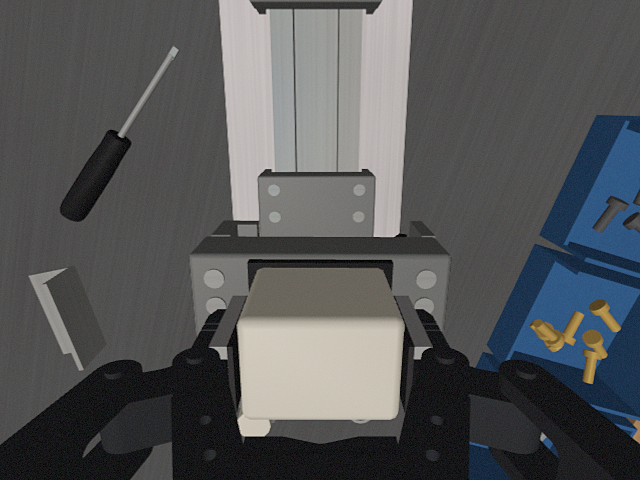

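View pics/side4.png

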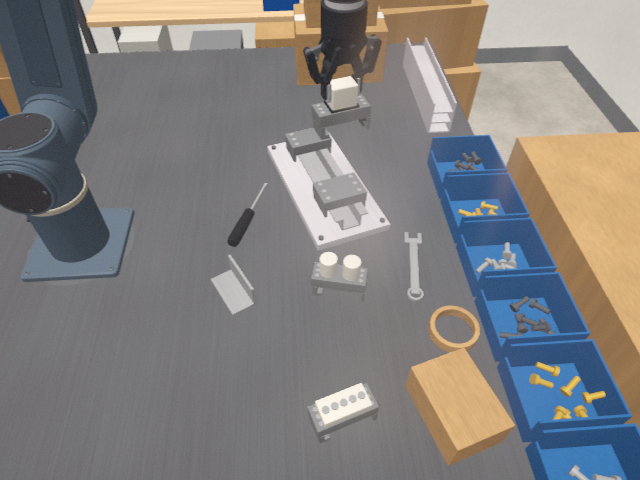

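```bash
python3 - <<'E'
import cv2
i=cv2.imread('pics/wrist4.png')
cv2.imwrite('pics/w4a.png',cv2.resize(i[0:190,215:415],None,fx=3.1,fy=3.1,interpolation=cv2.INTER_CUBIC))
cv2.imwrite('pics/w4b.png',cv2.resize(i[210:430,180:460],None,fx=2.7,fy=2.7,interpolation=cv2.INTER_CUBIC))
E
```

```text
(no output)
```

View pics/w4a.png

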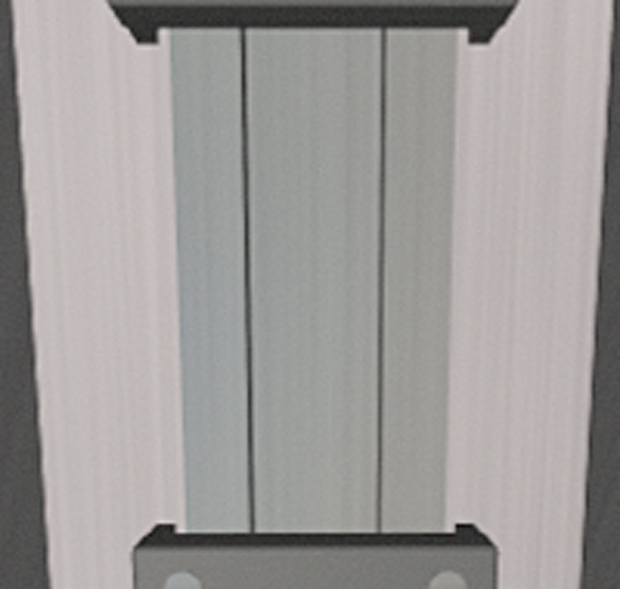

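View pics/w4b.png

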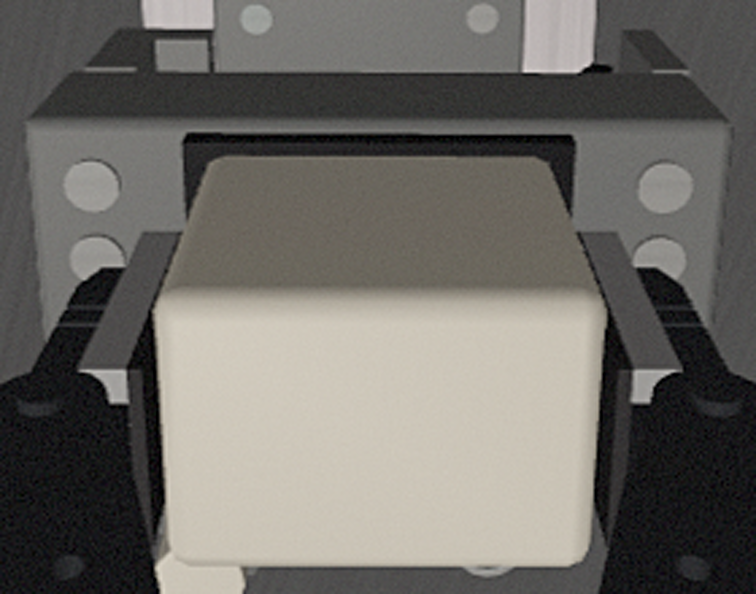

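```bash
cat > pnp.py <<'E'
from h import *
d=robot.snapshot('wrist'); s=dict(position=np.array([0.55675683,0.0694853,0.29668773]),tool_rot=np.array([3.13445426,0.00610194,1.86711046]))
c=cam(d,s); f,cx,cy=c[:3]
K=np.array([[f,0,cx],[0,f,cy],[0,0,1]])
def fit(obj,img,iters=cv2.SOLVEPNP_ITERATIVE):
    ok,rv,tv=cv2.solvePnP(np.float64(obj),np.float64(img),K,None)
    e=cv2.projectPoints(np.float64(obj),rv,tv,K,None)[0][:,0]-img
    F=np.diag([1,-1,-1]); R=F@cv2.Rodrigues(rv)[0]; t=F@tv[:,0]   # in camera axes
    H=d['hand_eye']; return H[:3,:3]@R,H[:3,:3]@t+H[:3,3],e
o=np.array([(-25,18,23),(25,18,23),(-25,-18,23),(25,-18,23),(-52,22,-26),(52,22,-26),(-52,22,-52),(52,22,-52)])/1000
i=np.array([(157,288),(604,288),(165,567),(597,567),(26,122),(730,122),(75,72),(682,72)])/2.7+[180,210]
R,t,e=fit(o,i); print('relay in tool',t*1000,'ang',np.degrees((Rn.from_euler('xyz',[180,0,90],degrees=True).inv()*Rn.from_matrix(R)).as_rotvec()).round(2)); print(e.round(1).tolist())
i=np.array([(172,28),(457,28),(187,532),(447,532)])/3.1+[215,0]
o=np.array([(-37.5,65,0),(37.5,65,0),(-37.5,-65,0),(37.5,-65,0)])/1000
q=np.array([onz(c,*p,.053) for p in i]); print(q.round(4).tolist(),q.mean(0),[np.linalg.norm(q[a]-q[b]).round(4) for a,b in((0,1),(2,3),(0,2),(1,3))],[np.degrees(np.arctan2(*(q[a]-q[b])[[1,0]])).round(2) for a,b in((1,0),(3,2),(0,2),(1,3))])
R,t,e=fit(o,i); R0=Rn.from_euler('xyz',s['tool_rot']); print('rail pnp',R0.apply(t)+s['position'],(R0*Rn.from_matrix(R)).as_euler('xyz',degrees=True),e.round(1).tolist())
E
python3 pnp.py
```

```text
relay in tool [-3.56109316 -0.83534133  2.13136624] ang [-1.94  0.25 -0.06]
[[-2.1, -0.0], [2.3, -0.2], [0.8, 1.0], [-1.2, 0.7], [2.3, -1.3], [-1.8, -1.4], [0.5, 0.5], [-0.8, 0.5]]
[[0.4756, 0.2008, 0.053], [0.5462, 0.2224, 0.053], [0.5134, 0.076, 0.053], [0.5853, 0.0979, 0.053]] [0.53012095 0.14925605 0.053     ] [np.float64(0.0738), np.float64(0.0751), np.float64(0.1303), np.float64(0.1305)] [np.float64(17.04), np.float64(16.91), np.float64(106.84), np.float64(107.41)]
rail pnp [0.52999431 0.14964136 0.05374525] [-2.00857912 -0.03081946 17.08991175] [[-0.5, 0.3], [0.6, 0.2], [-0.3, -0.1], [0.2, -0.4]]
```

```bash
cat >> h.py <<'E'
RAIL=np.array([.5301,.1494,.053]); RY=17.0; REL=np.array([0,0,-.001])
def tgt(cx,cz,th,cy=0):
    R=Rtool(RY,th)
    c=RAIL+Rn.from_euler('z',RY,degrees=True).apply(np.array([cx,cy,cz])/1000)
    return c-R.apply(REL),R
def where(s=None):
    s=s or robot.sense()
    R0=Rn.from_euler('xyz',s['tool_rot']); c=R0.apply(REL)+s['position']
    Z=Rn.from_euler('z',-RY,degrees=True); Rm=Z*R0*Rn.from_euler('xyz',[180,0,90],degrees=True).inv()
    print('relay in rail',(Z.apply(c-RAIL)*1000).round(1),'rpy',Rm.as_euler('xyz',degrees=True).round(1),'lip',(Z.apply(c-RAIL)*1000+Rm.apply([-31,0,-74])).round(1),'F',s['contact_force'].round(1),'gap',round(s['finger_gap'],4),'t',round(s['clock'],2))
E
python3 -c "
from h import *
where();go(*tgt(-46,130,25));go(*tgt(-46,64,25))"
```

```text
relay in rail [  1.8 -85.7 245.6] rpy [-0.4 -0.5 -0.2] lip [-28.6 -86.1 171.3] F [-0.1 -0.1 -3. ] gap 0.049 t 6.08
shift mm [ 86.4 -48.6 114.5] rotvec deg [-24.5   0.4  -0.1] t 6.08
shift mm [ 86.9 -49.1 180.5] rotvec deg [-24.5   0.4  -0.1] t 6.08
```

```bash
python3 -m handwheel '0 35 -20 20 -7 0 0;0 70 -40 45 -14 0 0;0 86 -49 80 -21 0 0;0 86 -49 105 -24.5 0.4 0;0 86 -49 114 -24.5 0.4 0;0 86 -49 114 -24.5 0.4 0;0 86 -49 114 -24.5 0.4 0'
python3 - <<'E'
from h import *
where();go(*tgt(-46,64,25))
s,d=snap('wrist','wrist5.png')
s,d=snap('side','side5.png')
cv2.imwrite('pics/side5c.png',cv2.resize(cv2.cvtColor(d['img'],cv2.COLOR_RGB2BGR)[60:240,230:430],None,fx=3.3,fy=3.3,interpolation=cv2.INTER_CUBIC))
s,d=snap('scene','scene5.png')
cv2.imwrite('pics/scene5c.png',cv2.resize(cv2.cvtColor(d['img'],cv2.COLOR_RGB2BGR)[180:430,300:580],None,fx=2.3,fy=2.3,interpolation=cv2.INTER_CUBIC))
E
```

```text
clock: 6.67
position: [0.4683, 0.133, 0.1567]
tool_rot: [2.751, -0.008, 1.864]
contact_force: [0.2, 0.6, -3.6]
finger_gap: 0.0493
relay in rail [-64.3   2.4 104.7] rpy [  0.5 -22.4  -0.4] lip [-64.7   3.   24.4] F [ 0.2  0.6 -3.6] gap 0.0493 t 6.67
shift mm [-2.6  1.5 44.5] rotvec deg [-2.6 -0.3 -0.3] t 6.67
```

View pics/side5c.png

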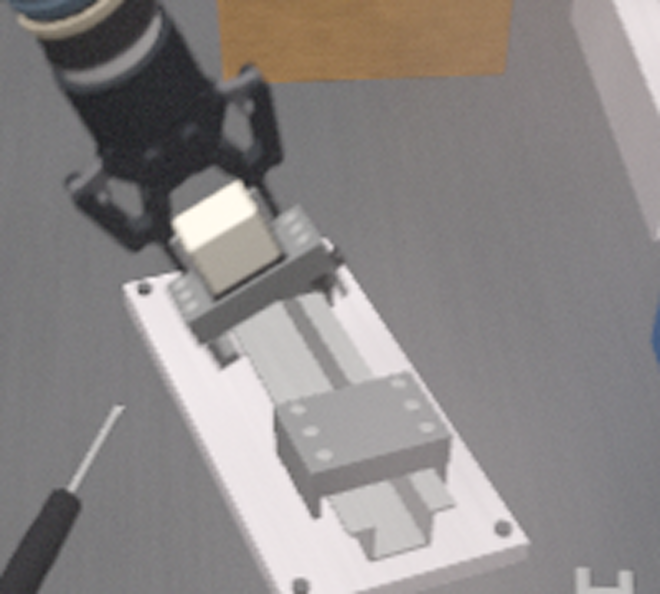

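View pics/scene5c.png

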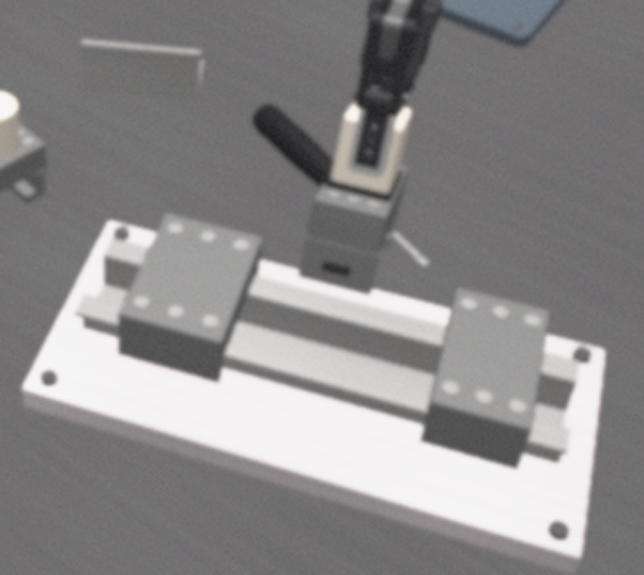

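View pics/wrist5.png

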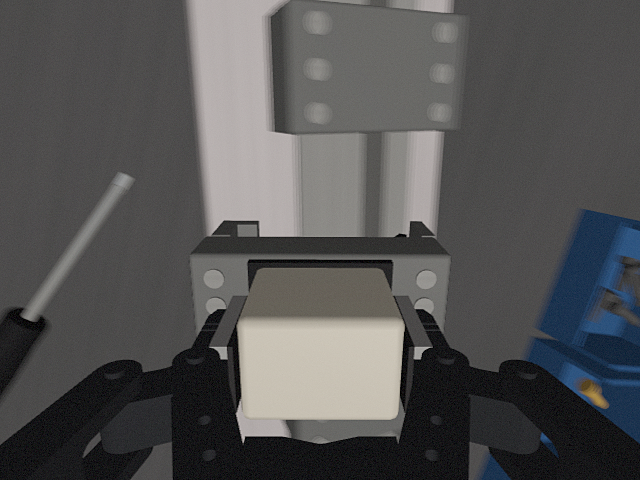

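```bash
python3 -c "
from h import *
where();go(*tgt(-52,85,25))"
```

```text
relay in rail [-42.6  -2.3 136.9] rpy [ -0.2 -25.5  -0.1] lip [-38.8  -2.5  56.7] F [ 0.8  0.  -0.8] gap 0.0494 t 6.82
shift mm [  2.4 -30.8  42.8] rotvec deg [ 0.5  0.2 -0.1] t 6.82
```

```bash
python3 -m handwheel '0 1 -10 12 0 0 0;0 2 -20 25 0 0 0;0 2 -28 36 0 0 0;0 2 -31 43 0.5 0 0;0 2 -31 43 0.5 0 0;0 2 -31 43 0.5 0 0;0 2 -31 43 0.5 0 0'
cat > ov.py <<'E'
from h import *
import sys
tag=sys.argv[1]
s=robot.sense(); where(s)
R0=Rn.from_euler('xyz',s['tool_rot']); M=Rn.from_euler('xyz',[180,0,90],degrees=True)
def box(x0,x1,y0,y1,z0,z1): return np.array([(x,y,z) for x in(x0,x1) for y in(y0,y1) for z in(z0,z1)])/1000
E=[(a,b) for a in range(8) for b in range(a) if bin(a^b).count('1')==1]
for n,x0,y0,W,H,k in(('side',255,100,170,150,4.),('scene',330,180,220,200,3.)):
    d=robot.snapshot(n); c=cam(d)
    im=cv2.resize(cv2.cvtColor(d['img'],cv2.COLOR_RGB2BGR)[y0:y0+H,x0:x0+W],None,fx=k,fy=k,interpolation=cv2.INTER_CUBIC)
    cv2.imwrite(f'pics/{n}_{tag}_raw.png',im)
    def draw(P,col):
        p=((proj(c,P)-[x0,y0])*k).astype(int)
        for a,b in E: cv2.line(im,tuple(map(int,p[a])),tuple(map(int,p[b])),col,1)
    rz=Rn.from_euler('z',RY,degrees=True)
    draw(rz.apply(box(-37.5,37.5,-65,65,-3,0))+RAIL,(0,255,0))
    rel=R0.apply(REL)+s['position']
    for b in [(-52,52,-22,22,-52,-26),(-25,25,-18,18,-23,23),(-49,-40.5,-22,22,-78,-52)]:
        draw((R0*M.inv()).apply(box(*b))+rel,(0,0,255))
    cv2.imwrite(f'pics/{n}_{tag}.png',im)
E
python3 ov.py 6
```

```text
clock: 7.4
position: [0.4841, 0.134, 0.1416]
tool_rot: [2.699, 0.004, 1.864]
contact_force: [-0.2, -0.4, -2.4]
finger_gap: 0.0492
relay in rail [-48.9  -1.3  89.5] rpy [ -0.3 -25.3  -0.1] lip [-45.3  -1.6   9.3] F [-0.2 -0.4 -2.4] gap 0.0492 t 7.4
```

View pics/side_6.png

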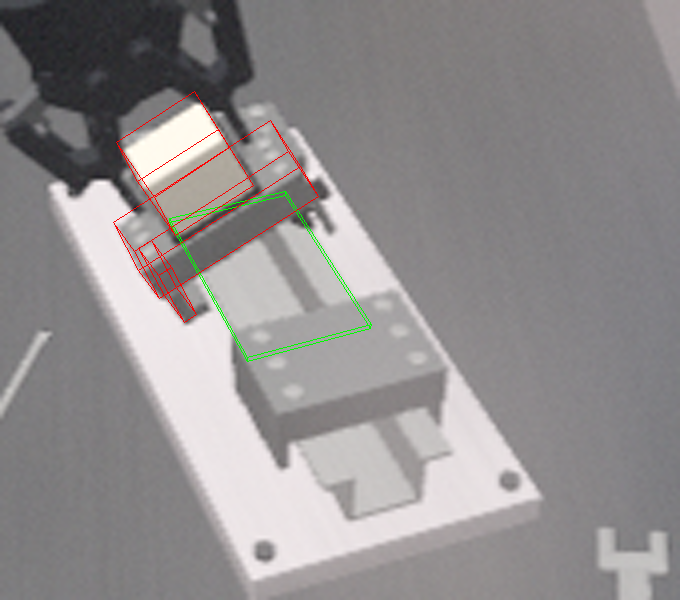

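View pics/scene_6.png

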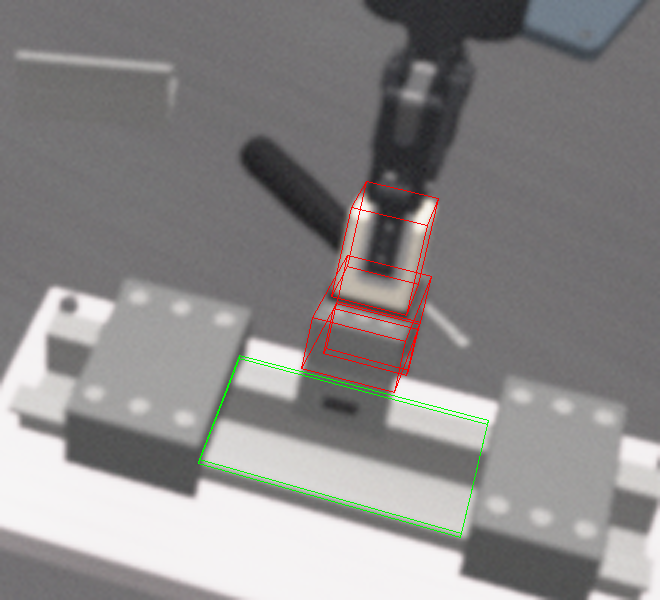

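```bash
sed -i 's/REL=np.array(\[0,0,-.001\])/REL=np.array([0,0,.001])/' h.py; python3 -c "
from h import *
where();go(*tgt(-47,66,25))"
```

```text
relay in rail [-49.4  -0.9  85.8] rpy [ -0.2 -25.2  -0.1] lip [-46.   -1.2   5.6] F [-0.4  0.4 -3. ] gap 0.0493 t 7.5
shift mm [ 0.9 -6.2 18.9] rotvec deg [ 0.2  0.3 -0.1] t 7.5
```

```bash
python3 -m handwheel '0 1 -2 6 0 0 0;0 1 -4 13 0 0 0;0 1 -6 19 0 0 0;0 1 -6 19 0 0 0;0 1 -6 19 0 0 0;0 1 -6 19 0 0 0'; python3 -c "
from h import *
where();go(*tgt(-47,66,25));go(*tgt(-30,66,25))"
```

```text
clock: 8.0
position: [0.4846, 0.1357, 0.1194]
tool_rot: [2.702, 0.004, 1.864]
contact_force: [0.0, -0.4, -2.9]
finger_gap: 0.0491
relay in rail [-47.1   0.2  65.5] rpy [ -0.2 -25.2  -0.1] lip [-43.7  -0.1 -14.7] F [ 0.  -0.4 -2.9] gap 0.0491 t 8.0
shift mm [-0.2  0.3 -0.5] rotvec deg [ 0.2  0.3 -0.1] t 8.0
shift mm [-0.1 15.7  6.8] rotvec deg [ 0.2  0.3 -0.1] t 8.0
```

```bash
python3 ov.py 7
```

```text
relay in rail [-47.1   0.2  65.5] rpy [ -0.2 -25.2  -0.1] lip [-43.7  -0.1 -14.7] F [ 0.  -0.4 -2.9] gap 0.0491 t 8.0
```

View pics/side_7.png

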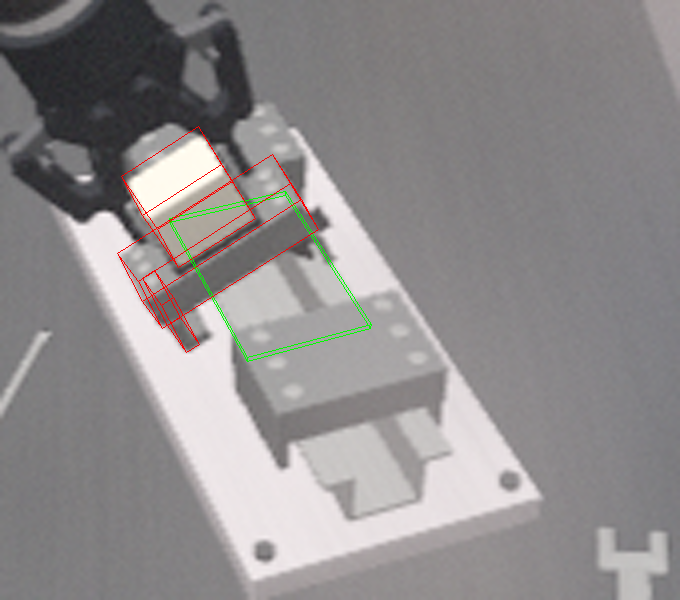

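View pics/side_7_raw.png

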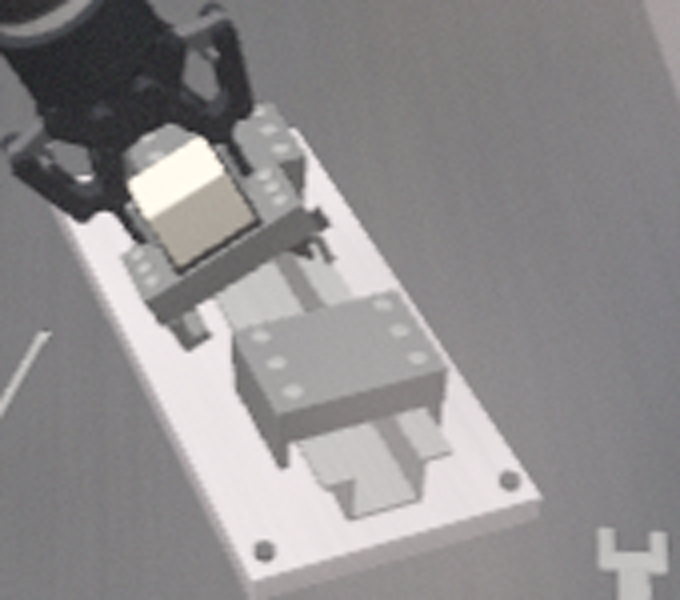

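```bash
python3 -m handwheel '0 0 4 1.7 0 0 0;0 0 8 3.5 0 0 0;0 0 12 5 0 0 0;0 0 15.5 6.5 0 0 0;0 0 15.5 6.5 0 0 0;0 0 15.5 6.5 0 0 0'; python3 ov.py 8;  python3 -c "
from h import *
import numpy as np
# plan: E=(-37.5,0) at module (xm,zm)
for th,xm,g in ((20,-34.5,6),(15,-35.5,4),(10,-36.5,2.5),(5,-37,1),(0,-37.5,-1),(-2,-37.5,-2)):
    t=np.radians(th);zm=-52-g
    cx=-37.5-(xm*np.cos(t)-zm*np.sin(t)); cz=-(xm*np.sin(t)+zm*np.cos(t))
    print(th,round(cx,1),round(cz,1),end=' '); go(*tgt(cx,cz,th))
"
```

```text
clock: 8.6
position: [0.5014, 0.1406, 0.1209]
tool_rot: [2.702, 0.004, 1.864]
contact_force: [-0.2, 0.3, -2.5]
finger_gap: 0.0493
relay in rail [-29.6  -0.   67. ] rpy [ -0.2 -25.2  -0.1] lip [-26.1  -0.3 -13.2] F [-0.2  0.3 -2.5] gap 0.0493 t 8.6
20 -24.9 66.3 shift mm [-0.   4.5  2.6] rotvec deg [ 5.2  0.3 -0.1] t 8.7
15 -17.7 63.3 shift mm [0.  9.8 8.4] rotvec deg [10.2  0.3 -0.1] t 8.7
10 -11.0 60.0 shift mm [ 0.1 14.6 14.2] rotvec deg [15.2  0.3 -0.1] t 8.7
5 -5.3 56.0 shift mm [ 0.1 18.2 20.3] rotvec deg [20.2  0.3 -0.1] t 8.7
0 0.0 51.0 shift mm [ 0.1 20.9 27.1] rotvec deg [25.2  0.2 -0.1] t 8.7
-2 1.7 48.7 shift mm [ 0.1 21.5 30. ] rotvec deg [27.2  0.2 -0.1] t 8.7
```

View pics/side_8_raw.png

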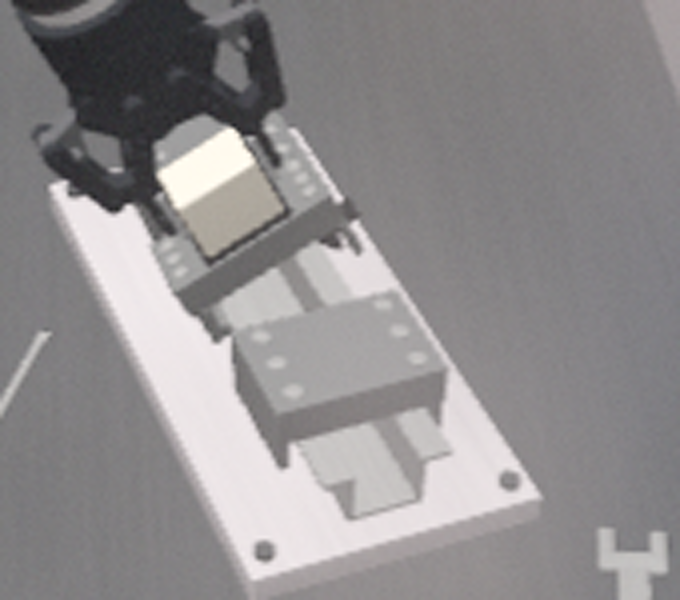

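```bash
python3 -m handwheel '0 0 2.3 1.3 2.6 0 0;0 0 4.5 2.6 5.2 0 0;0 0 7 5.5 7.7 0 0;0 0 9.8 8.4 10.2 0 0;0 0 12.2 11.3 12.7 0 0;0 0 14.6 14.2 15.2 0 0;0 0 14.6 14.2 15.2 0 0;0 0 14.6 14.2 15.2 0 0'; python3 ov.py 9;  python3 -c "
from h import *
import numpy as np
for th,xm,g in ((10,-36.5,2.5),(5,-37,1),(0,-37.5,-1),(-2,-37.5,-2)):
    t=np.radians(th);zm=-52-g
    cx=-37.5-(xm*np.cos(t)-zm*np.sin(t)); cz=-(xm*np.sin(t)+zm*np.cos(t))
    print(th,round(cx,1),round(cz,1),end=' '); go(*tgt(cx,cz,th))
"
```

```text
clock: 9.37
position: [0.52, 0.1462, 0.1138]
tool_rot: [2.967, 0.004, 1.864]
contact_force: [-0.3, -0.7, -3.0]
finger_gap: 0.0493
relay in rail [-10.4  -0.1  59.8] rpy [ -0.2 -10.   -0.1] lip [-28.1  -0.3 -18.4] F [-0.3 -0.7 -3. ] gap 0.0493 t 9.37
10 -11.0 60.0 shift mm [-0.   0.4 -0.1] rotvec deg [ 0.   0.2 -0.1] t 9.47
5 -5.3 56.0 shift mm [-0.   5.5  4.8] rotvec deg [ 5.   0.2 -0.2] t 9.47
0 0.0 51.0 shift mm [ 0.   9.9 10.7] rotvec deg [10.   0.2 -0.2] t 9.47
-2 1.7 48.7 shift mm [ 0.  11.2 13.3] rotvec deg [12.   0.2 -0.2] t 9.47
```

View pics/side_9_raw.png

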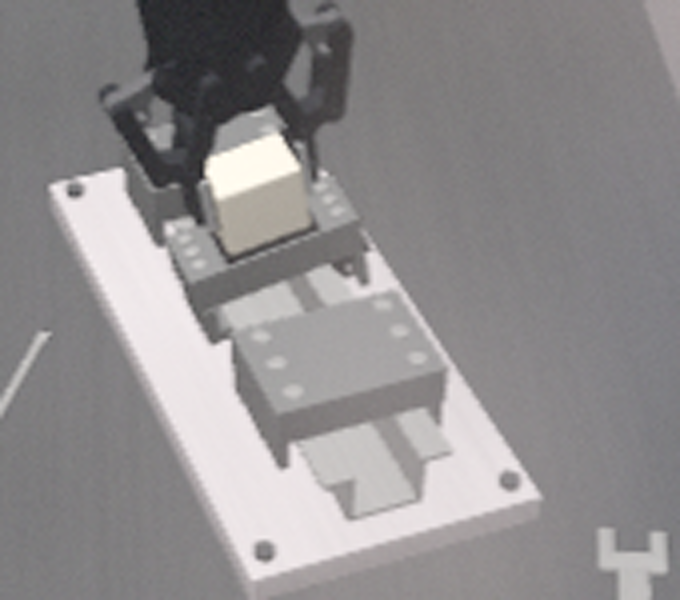

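```bash
python3 -m handwheel '0 0 1.8 1.6 1.7 0 0;0 0 3.6 3.2 3.4 0 0;0 0 5.5 4.8 5 0 0;0 0 5.5 4.8 5 0 0;0 0 5.5 4.8 5 0 0'; python3 -c "
from h import *
where();go(*tgt(-5.3,56,5));go(*tgt(0,51,0));go(*tgt(1.5,48.7,-2))"
```

```text
clock: 9.88
position: [0.5263, 0.148, 0.1114]
tool_rot: [3.05, 0.004, 1.864]
contact_force: [2.8, 0.8, -0.8]
finger_gap: 0.0493
relay in rail [-3.9 -0.2 57.4] rpy [-0.2 -5.3 -0.2] lip [-28.   -0.5 -19.1] F [ 2.8  0.8 -0.8] gap 0.0493 t 9.88
shift mm [ 0.2 -1.5  1.3] rotvec deg [ 0.3  0.3 -0.2] t 9.88
shift mm [0.3 3.4 6.8] rotvec deg [ 5.3  0.2 -0.2] t 9.88
shift mm [0.3 4.8 9.2] rotvec deg [ 7.3  0.2 -0.2] t 9.88
```

```bash
python3 -m handwheel '0 0 1 2.3 1.8 0 0;0 0 2 4.6 3.6 0 0;0 0 3 6.8 5.3 0 0;0 0 3 6.8 5.3 0 0;0 0 3 6.8 5.3 0 0'; python3 -c "
from h import *
where();go(*tgt(0,51,0));go(*tgt(1.5,48.7,-2));print(robot.sense()['moment'])"
```

```text
clock: 10.3
position: [0.5313, 0.1493, 0.1058]
tool_rot: [3.137, 0.004, 1.864]
contact_force: [3.7, -0.1, -1.8]
finger_gap: 0.0494
relay in rail [ 1.1 -0.4 51.8] rpy [-0.2 -0.2 -0.2] lip [-29.5  -0.6 -22.3] F [ 3.7 -0.1 -1.8] gap 0.0494 t 10.3
shift mm [ 0.4 -1.1  0.8] rotvec deg [ 0.2  0.2 -0.2] t 10.3
shift mm [0.4 0.4 3.1] rotvec deg [ 2.2  0.2 -0.2] t 10.3
[ 0.31302313 -1.15516608  0.08302777]
```

```bash
python3 -m handwheel '0 0 0 1.5 1 0 0;0 0 0 3 2 0 0;0 0 0 3 2 0 0;0 0 0 3 2 0 0'; python3 -c "
from h import *
where();print(robot.sense()['moment'])";python3 ov.py 10
```

```text
clock: 10.63
position: [0.5306, 0.1492, 0.1027]
tool_rot: [-3.109, 0.004, 1.864]
contact_force: [1.8, 0.0, -0.2]
finger_gap: 0.0493
relay in rail [ 0.4 -0.4 48.7] rpy [-0.2  1.9 -0.2] lip [-33.   -0.6 -24.2] F [ 1.8  0.  -0.2] gap 0.0493 t 10.63
[ 0.16339728 -0.41142903  0.0228833 ]
relay in rail [ 0.4 -0.4 48.7] rpy [-0.2  1.9 -0.2] lip [-33.   -0.6 -24.2] F [ 1.8  0.  -0.2] gap 0.0493 t 10.63
```

View pics/side_10_raw.png

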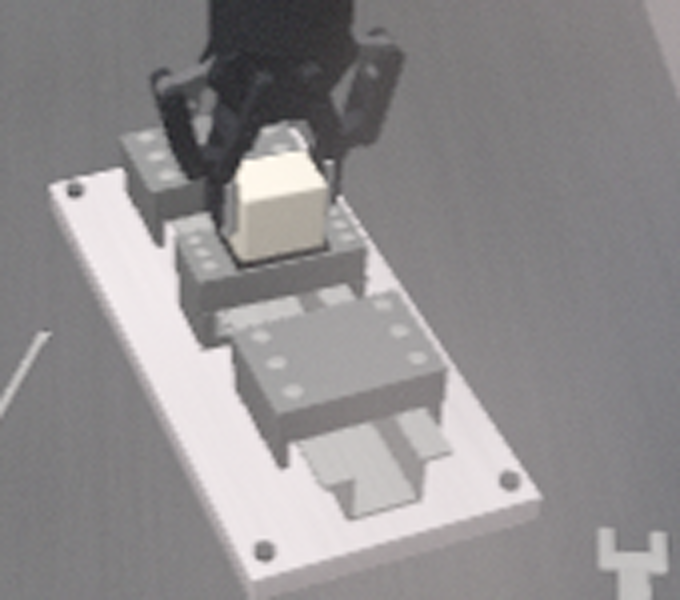

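View pics/scene_10_raw.png

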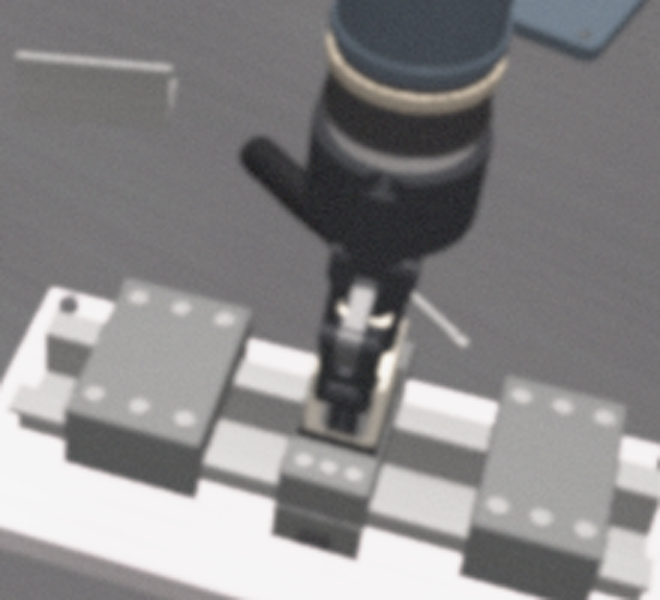

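```bash
python3 -m handwheel '0 0 0 1 -1 0 0;0 0 0 2 -1.5 0 0;0 0 0 3 -1.5 0 0;0 0 0 3 -1.5 0 0'; python3 -c "
from h import *
where();print(robot.sense()['moment'])"
```

```text
clock: 11.07
position: [0.5298, 0.1489, 0.1017]
tool_rot: [-3.137, 0.005, 1.864]
contact_force: [-3.1, -1.6, 7.7]
finger_gap: 0.0492
relay in rail [-0.4 -0.4 47.7] rpy [-0.3  0.3 -0.2] lip [-31.8  -0.7 -26.2] F [-3.1 -1.6  7.7] gap 0.0492 t 11.07
[-0.06593364  0.4276179   0.00290714]
```

```bash
python3 -m handwheel '0 0 0 1.5 0.7 0 0;0 0 0 3 1.5 0 0;0 0 0 4 2.5 0 0;0 0 0 4 2.5 0 0;0 0 0 4 2.5 0 0'; python3 -c "
from h import *
where();print(robot.sense()['moment'])"; python3 ov.py 11
python3 - <<'E'
from h import *
s,d=snap('wrist','wrist11.png')
E
```

```text
clock: 11.48
position: [0.5316, 0.1494, 0.1028]
tool_rot: [-3.1, 0.005, 1.865]
contact_force: [-3.8, -0.5, 16.2]
finger_gap: 0.0494
relay in rail [ 1.4 -0.4 48.8] rpy [-0.3  2.4 -0.2] lip [-32.7  -0.7 -23.8] F [-3.8 -0.5 16.2] gap 0.0494 t 11.48
[0.16925245 0.34267925 0.02249043]
relay in rail [ 1.4 -0.4 48.8] rpy [-0.3  2.4 -0.2] lip [-32.7  -0.7 -23.8] F [-3.8 -0.5 16.2] gap 0.0494 t 11.48
```

View pics/scene_11_raw.png

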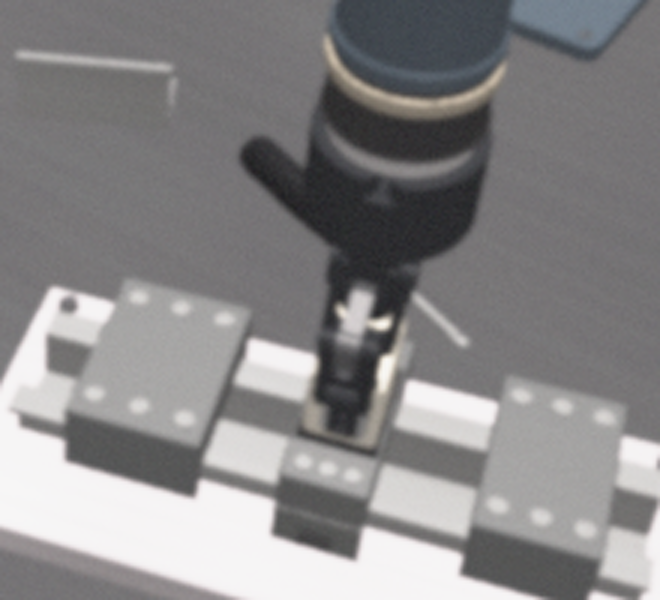

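View pics/wrist11.png

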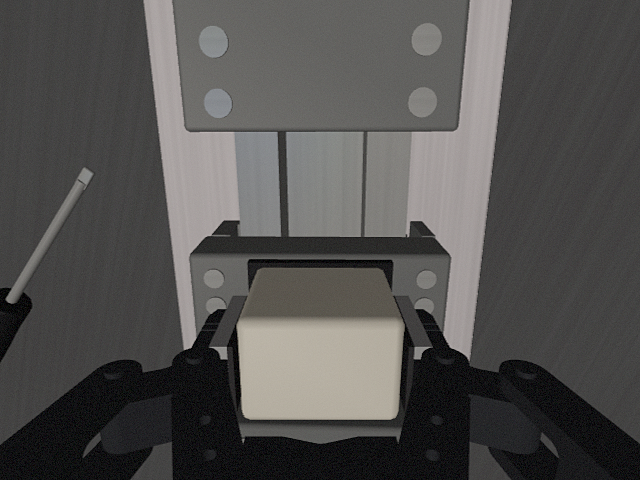

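```bash
python3 -m handwheel '0 0 0 -1 -1.2 0 0;0 0 0 -3 -2.4 0 0;0 0 0 -5 -3 0 0;0 0 0 -6 -3.5 0 0;0 0 0 -6 -3.5 0 0'; python3 -c "
from h import *
where();print(robot.sense()['moment'])"
```

```text
clock: 12.05
position: [0.5278, 0.1486, 0.1035]
tool_rot: [3.132, 0.004, 1.864]
contact_force: [2.5, -0.3, -22.2]
finger_gap: 0.0492
relay in rail [-2.4 -0.1 49.5] rpy [-0.2 -0.5 -0.2] lip [-32.7  -0.4 -24.8] F [  2.5  -0.3 -22.2] gap 0.0492 t 12.05
[-0.24810188  0.13896666 -0.05417826]
```

```bash
python3 -m handwheel '0 0 1 1 0 0 0;0 0 1 1 0.3 0 0;0 0 1 1 0.3 0 0'; python3 -c "
from h import *
where()"
```

```text
clock: 12.3
position: [0.5291, 0.149, 0.1031]
tool_rot: [3.137, 0.004, 1.864]
contact_force: [-0.6, 0.5, -9.2]
finger_gap: 0.0489
relay in rail [-1.1 -0.1 49.1] rpy [-0.2 -0.3 -0.2] lip [-31.7  -0.3 -25. ] F [-0.6  0.5 -9.2] gap 0.0489 t 12.3
```

```bash
python3 -m handwheel '100 0 0 0.5 0 0 0;100 0 0 0.5 0 0 0;100 0 0 0.5 0 0 0;100 0 0 0.5 0 0 0;100 0 0 0.5 0 0 0;100 0 0 0.5 0 0 0'
python3 -m handwheel '100 0 0 -20 0 0 0;100 0 0 -50 0 0 0;100 0 0 -90 0 0 0;100 0 0 -130 0 0 0;100 -40 0 -150 0 0 0;100 -80 0 -150 0 0 0;100 -90 0 -150 0 0 0;100 -90 0 -150 0 0 0;100 -90 0 -150 0 0 0;100 -90 0 -150 0 0 0'
python3 ov.py 12
python3 - <<'E'
from h import *
s,d=snap('wrist','wrist12.png'); print(s['position'].tolist(),s['tool_rot'].tolist())
E
```

```text
clock: 12.8
position: [0.5298, 0.1491, 0.1037]
tool_rot: [3.135, 0.004, 1.864]
contact_force: [-0.1, -0.7, 0.2]
finger_gap: 0.0852
clock: 13.63
position: [0.5541, 0.064, 0.2533]
tool_rot: [3.137, 0.003, 1.865]
contact_force: [0.1, 0.2, -1.1]
finger_gap: 0.0852
relay in rail [ -2.  -88.7 199.3] rpy [-0.2 -0.3 -0.2] lip [-32.7 -88.8 125.2] F [ 0.1  0.2 -1.1] gap 0.0852 t 13.63
[0.5540103243523038, 0.06449023202836537, 0.2533767448723767] [3.136425296147345, 0.0034721650409206273, 1.8658669953391422]
```

View pics/wrist12.png

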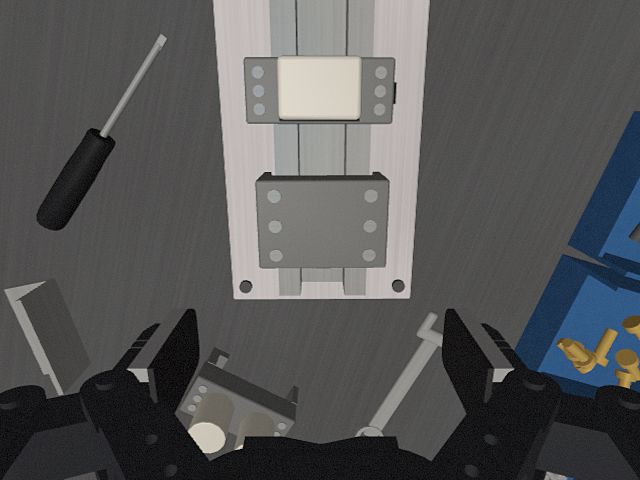

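View pics/scene_12_raw.png

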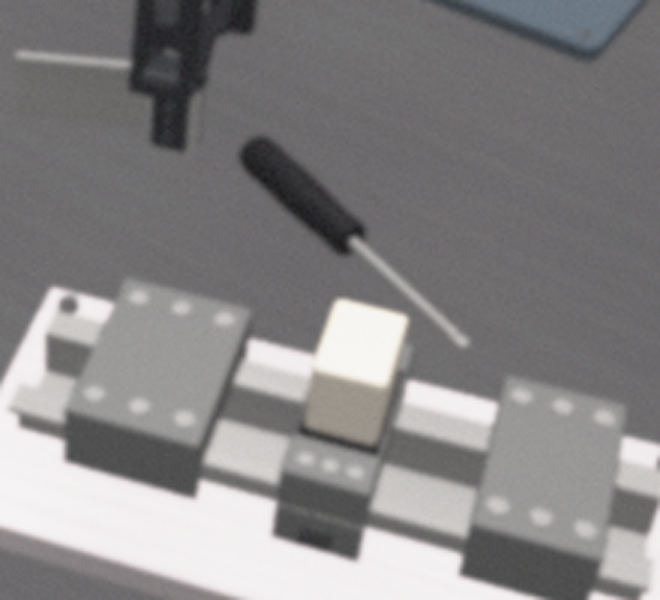

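View pics/side_12_raw.png

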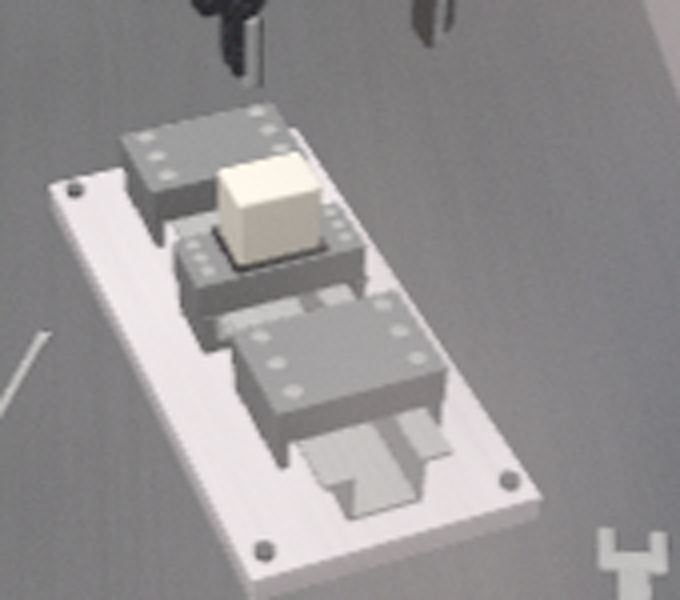

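```bash
python3 - <<'E'
from h import *
s=dict(position=np.array([0.5540103,0.0644902,0.2533767]),tool_rot=np.array([3.13642629,0.003472165,1.86586699]))
d=robot.snapshot('wrist'); c=cam(d,s); Z=Rn.from_euler('z',-RY,degrees=True)
for z,P in ((.079,[(245,57),(394,57),(394,123),(246,123)]),(.128,[(278,55),(360,55),(361,121),(278,121)])):
    q=np.array([onz(c,u,v,z) for u,v in P]); print((Z.apply(q.mean(0)-RAIL)*1000).round(1),[np.linalg.norm(q[i]-q[i-1]).round(4) for i in range(4)],[np.degrees(np.arctan2(*(q[b]-q[a])[[1,0]])).round(1)-RY for a,b in((0,1),(3,2))])
print(robot.sense()['contact_force'], robot.sense()['clock'])
E
```

```text
[-2.3 -2.8 26. ] [np.float64(0.043), np.float64(0.1007), np.float64(0.0431), np.float64(0.1045)] [np.float64(-0.10000000000000142), np.float64(-0.10000000000000142)]
[-2.8 -3.6 75. ] [np.float64(0.036), np.float64(0.0464), np.float64(0.0361), np.float64(0.0491)] [np.float64(-0.10000000000000142), np.float64(-0.10000000000000142)]
[-0.77682053 -0.72600485  0.22346051] 13.8333
```

```bash
python3 -c "
from workcell import robot
print(robot.job_done())"
```

```text
the job is handed in; nothing more can be done
None
```

The relay module is on the rail and the job was handed in at about 13.9 s. `job_done()` gave no verdict, so the results below are my own checks.

**What I did:** I gripped the relay block along its 50 mm side. I hooked the lip under the rail's near edge at about 25° tilt, with the lip tip at x ≈ −26 mm and z ≈ −13 to −18 mm in the rail frame. Then I tilted the module flat, pressed it with about 16 to 19 N, let go and moved clear.

**Checks that passed:**
- **Clip and lip:** a 22 N upward pull before letting go was resisted, so both were holding. I had no direct reading of the `foot_clip` joint.
- **Position after letting go:** the wrist picture puts the relay about −2.5 mm across the rail and −3 mm along it, square to 0.1°. It looks flat in all three views.
- **Robot:** the arm was clear of everything and the wrist force was about 1 N.

**Checks that disagreed:**
- **Height in the grip:** the wrist camera put the relay centre about 2 mm ahead of the tool point, while the arm readings put it about 3.7 mm behind. Contact with the rail agreed with the arm readings. I planned the hooking at values between the two, and the error stayed within the mouth's slack.
- **Fixed cameras:** the two fixed cameras disagreed with each other by about 8 to 12 mm along y, so I used the wrist camera to locate things.

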